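# Pack the gauge calibration tray

## Task

Pack the black tray: lay the white-dial gauge face up in the blue bay, stand the brass adapter and the brass plug upright together in the yellow bay, and lay the aluminium shim plate flat in the green bay. The shim sits in a guide on the little chipboard stand: slide it out past the stand's outer edge, away from the robot, until you can grip it there, and do not let it fall on the bench. The black-dial gauge and the steel adapter do not belong: leave them where they are.

Things in the scene. Friction and masses are not known exactly. Their poses are not given: they have to be found in the camera images.
- gauge_white: Round pressure gauge lying on its back, white dial up, black needle and marks: steel case 50 mm in diameter, 30 mm high, about 150 g; a brass connection 14 mm wide sticks out along its +x to 50 mm from the case's axis, 6 to 20 mm above the underside. Goes in the blue bay. Origin: centre of the case's underside; z up.
- adapter_brass: Yellow brass threaded adapter standing on the bench: hexagonal body 24 mm across flats (28 over corners), 30 mm high, with a round stub 14 mm in diameter above it, 46 mm high in all, about 100 g. Goes in the yellow bay, with the brass plug. Origin: centre of its underside; z up; flats face its +x, -x and every 60 degrees.
- plug_brass: Plain round yellow brass plug standing upright on the bench, 30 mm in diameter, 32 mm high, with a blue disc on its top, about 120 g. Goes in the yellow bay, with the brass adapter. Origin: centre of its underside; z up.
- shim: Bare aluminium plate, 88 mm along x, 40 along y, 6 thick, two dark dots on top, about 60 g. Starts flat on the stand, between its rails and 1 mm proud of them, its x along the stand's x, free to slide; it tips off once its centre passes the edge. Goes in the green bay, 88 mm side along the bay's x. Origin: centre of its underside; z up.
- gauge_black: Round pressure gauge lying on its back, black dial up, white needle and marks: steel case 50 mm in diameter, 30 mm high, about 150 g; a brass connection 14 mm wide sticks out along its +x to 50 mm from the case's axis, 6 to 20 mm above the underside. Look-alike: leave alone. Origin: centre of the case's underside; z up.
- adapter_steel: Grey steel threaded adapter standing on the bench: hexagonal body 24 mm across flats (28 over corners), 30 mm high, with a round stub 14 mm in diameter above it, 46 mm high in all, about 100 g. Look-alike: leave alone. Origin: centre of its underside; z up; flats face its +x, -x and every 60 degrees.
- bay_blue: Open blue bay, fixed, one of three side by side in a black tray (110 mm apart along y; place, turn and colour order vary). For the white-dial gauge. Inside 110 mm along x by 100 mm along y; walls 3 mm thick. Origin: centre of its underside, 8 mm above the bench; inner floor 3 mm and wall tops 20 mm above the origin. z up.
- bay_yellow: Open yellow bay, fixed, one of three side by side in a black tray (110 mm apart along y; place, turn and colour order vary). For the brass adapter and the brass plug, which fit side by side along its x. Inside 110 mm along x by 100 mm along y; walls 3 mm thick. Origin: centre of its underside, 8 mm above the bench; inner floor 3 mm and wall tops 20 mm above the origin. z up.
- bay_green: Open green bay, fixed, one of three side by side in a black tray (110 mm apart along y; place, turn and colour order vary). For the shim plate. Inside 110 mm along x by 100 mm along y; walls 3 mm thick. Origin: centre of its underside, 8 mm above the bench; inner floor 3 mm and wall tops 20 mm above the origin. z up.
- stand: Chipboard stand, fixed, 150 mm along x, 80 along y, top 30 mm above the bench. Two black rails along x, full length, 5 mm high, 8 wide, channel 43 mm wide between them, open at both ends. +x points away from the robot; free air past that edge (75 mm out). At least 25 mm of bare board behind (-x of) the shim, to push its end. Origin: centre under the feet, on the bench; z up.

How it is judged (in metres and radians):
On the way:
1. the shim lies on the stand with its end slid out at least 10 mm past the outer edge (x of shim in the frame of stand above 0.041 m and y of shim in the frame of stand between -0.012 and 0.012 m and z of shim in the frame of stand between 0.026 and 0.034 m and angle between shim's own z axis and vertical below 0.12 rad), for 0.1 s.
At the end, for the whole second after the job is handed in: Each in its bay, down on the floor (origin under 9 mm above the bay's underside), released, at rest: white gauge in blue face up and brass adapter and plug in yellow upright, within 0.15 rad; shim in green flat within 0.06 rad. Black gauge and steel adapter within 30 mm of their start, upright (x of gauge_white in the frame of bay_blue between -0.04 and 0.04 m and y of gauge_white in the frame of bay_blue between -0.035 and 0.035 m and z of gauge_white in the frame of bay_blue between 0 and 0.009 m and angle between each of gauge_white, adapter_brass, plug_brass's own z axis and vertical below 0.15 rad and linear speed of each of gauge_white, adapter_brass, plug_brass, shim below 0.02 m/s and angular speed of each of gauge_white, adapter_brass, plug_brass, shim below 0.2 rad/s and x of adapter_brass in the frame of bay_yellow between -0.047 and 0.047 m and y of adapter_brass in the frame of bay_yellow between -0.042 and 0.042 m and z of adapter_brass in the frame of bay_yellow between 0 and 0.009 m and x of plug_brass in the frame of bay_yellow between -0.047 and 0.047 m and y of plug_brass in the frame of bay_yellow between -0.042 and 0.042 m and z of plug_brass in the frame of bay_yellow between 0 and 0.009 m and x of shim in the frame of bay_green between -0.03 and 0.03 m and y of shim in the frame of bay_green between -0.04 and 0.04 m and z of shim in the frame of bay_green between 0 and 0.009 m and angle between shim's own z axis and vertical below 0.06 rad and distance of each of gauge_black, adapter_steel from where it was at the start of the episode below 0.03 m and angle between each of gauge_black, adapter_steel's own z axis and vertical below 0.2 rad); the robot touches nothing.
It fails at once if the shim falls on the bench (height (world z) of shim below 0.007 m).
It fails at once if the black-dial gauge is moved more than 30 mm or tipped (distance of gauge_black from where it was at the start of the episode above 0.03 m or angle between gauge_black's own z axis and vertical above 0.5 rad).
It fails at once if the steel adapter is moved more than 30 mm or tipped (distance of adapter_steel from where it was at the start of the episode above 0.03 m or angle between adapter_steel's own z axis and vertical above 0.5 rad).
It also fails if it takes over 128 s, if anything falls off the work surface, if the arm or the gripper's body presses on something with over 40 N, if the wrist force passes 120 N, or if a joint passes its speed limit or range.

## Robot

A 7-joint arm with a two-finger parallel gripper is mounted at the origin on the work surface. World frame = base frame: x ahead of the robot, y to its left, z up, the work surface at z = 0. Lengths are in m, angles in degrees, forces in N, time in s.
With the tool pointing down it reaches from about 0.425 to 0.875 m from the base axis. Payload 4.7 kg.
Tool frame: the origin (TCP) lies midway between the tips of the shut fingers; the grasp point (between the pads) lies 19 mm behind it; z points along the fingers, y is the line along which they close (so a half turn about z gives the same grasp; the last joint's range is limited). The gripper opens to 87 mm and grips with 3 to 60 N. Pads are 19 mm wide; open, the fingers measure 117 mm over their backs; the gripper's body (75 mm by 190 mm) begins 51 mm behind the grasp point.
Start: joints at [69.735, 18.392, -4.016, 83.108, 1.295, 78.541, -3.26], TCP at [0.234, -0.607, 0.223] pointing down, gripper open.
Joint ranges: [-163.93, 163.93], [-17.29, 119.83], [-79.2, 71.16], [3.27, 140.29], [-89.18, 269.18], [5.43, 117.66], [-154.24, 154.24]. Speed limits (degrees/s): [147.25, 147.25, 180, 180, 180, 180, 180].

## Interface

Orientations are given as [roll, pitch, yaw] about the fixed x, y, z axes, in that order (R = Rz(yaw) Ry(pitch) Rx(roll)).
In Python, from cell import env gives the robot as it stands. The module is installed in compiled form; this text tells all that it offers.
- The arm moves only by the tool step_arm, never from a script. Its argument "rows" is a list of rows, each an object with "angular": the turn, a rotation vector about the tool's x, y, z in units of pi rad (1.0 is pi rad), a list of three; "slide": the shift along the tool's x, y, z in units of 500 mm (1.0 is 500 mm), a list of three; "jaw": the opening, from 0 (shut) to 1 (fully open). A call has 1 to 10 rows; each row shifts and turns the commanded pose from where the row before left it, along the tool's axes as they then stand; what a row does not reach is not made up. A row lasts 1/8 s, in which the tool goes at most 62.5 mm and 10.7 degrees, less where a joint would pass 70% of its speed; a pose out of reach is approached as far as the arm can. A call with a number of a shift or a turn outside -1 to 1 is refused whole. A call with a gripper value outside its range is refused whole. The fingers move at their own pace and stop on an object; "newtons" is the grip in N (left out, the last holds). Time passes only in rows, so rows that do not move let the fingers close. It gives the time, the measured TCP pose, the force, the opening and the grip force at its end, in the units of the state.
- env.get_obs(): the state, without advancing time (a new reading comes with each control period).
- env.read_camera(name): name is "scene" or "top" or "wrist"; returns the picture (384x512x3 uint8, red, green, blue); there is no depth.
- env.camera_info(name): a dict with "fx", "fy", "cx", "cy" (pixels), "R" (3x3) and "t" (3): a world point X has camera coordinates R X + t. Camera axes: x right, y down, z forward; pixel columns grow to the right and rows downward; lengths in m; the calibration is good to about 2 mm. A picture is of the moment at which its call begins: read the wrist's pose just before it. camera_info takes no time and is no camera call; for the wrist camera it gives the pose at the moment of the call.
- env.sign_off(): hands the job in; it is judged then, once.
The state is a dict: "time_s": time; "qpos": joint angles; "joint_velocities": joint speeds; "effort": joint torques, N m; "tool_pos": TCP position; "tool_rot": TCP orientation; "force": force on the tool from outside, world axes, zero at the start; "wrist_torque": the same for the moment, N m; "grip_width": finger opening in m; "grasp_force": force on a finger pad.
Only numpy, scipy, OpenCV 4.12 (cv2) and the standard library are available. Lean on these libraries where they do the work, as an engineer would, in place of code of your own. Each camera call takes 0.05 s, during which the arm holds its last target. There are 200 camera calls.

## Working session

There is one attempt and no reset: what is moved stays moved. The work goes in short steps, Python scripts to look and compute and a tool call to move; the robot and the scene stay as the last step left them, time stands still between calls to the robot, and variables do not carry over. Pictures are saved under pics/ and viewed, at most 14 in all, crops included, and the job is handed in when it is done.

Besides the shell and the picture viewer there is one more tool, called after "Emit:" by a JSON object that holds its "fn" and its "kwargs", one argument or row to a line. step_arm: Moves the arm, as the interface text tells. Shifts and turns lie within -1 to 1; 1 stands for 500 mm of shift or pi rad of turn. Its arguments: {"type":"object","properties":{"rows":{"type":"array"},"newtons":{"type":"number"}},"required":["rows"]}

```bash
mkdir -p pics; python3 - <<'E'
from cell import env
import cv2
print({k:v for k,v in env.get_obs().items() if k in('time_s','tool_pos','tool_rot','grip_width','force')})
for n in('top','scene'):
    im=env.read_camera(n); cv2.imwrite(f'pics/{n}0.png',im[:,:,::-1])
    print(n,env.camera_info(n))
im=cv2.imread('pics/top0.png'); cv2.imwrite('pics/top0b.png',cv2.resize(im,(800,600),interpolation=cv2.INTER_CUBIC))
E
```

```text
{'time_s': 0.0, 'tool_pos': array([ 0.23345567, -0.60604589,  0.22147683]), 'tool_rot': array([-1.79893489e+02,  6.71629931e-03,  2.10732182e+01]), 'force': array([-0.07458931, -0.37248517,  0.60418585]), 'grip_width': 0.08713348072372698}
top {'fx': 433.25214102124795, 'fy': 433.25214102124795, 'cx': 256.51428004868774, 'cy': 189.70940350698157, 'R': array([[-1.24584802e-01, -9.92208963e-01,  3.38837482e-05],
       [-9.69083351e-01,  1.21673749e-01, -2.14646124e-01],
       [ 2.12969685e-01, -2.67744811e-02, -9.76691886e-01]]), 't': array([0.05045799, 0.55447957, 1.07145291])}
scene {'fx': 438.4243242822588, 'fy': 438.4243242822588, 'cx': 262.9084342087464, 'cy': 187.44774574970927, 'R': array([[ 0.6199104 ,  0.78463236, -0.00794672],
       [ 0.42375711, -0.34328486, -0.83820369],
       [-0.66040973,  0.5162437 , -0.5452994 ]]), 't': array([-0.34498052, -0.17755851,  1.55664178])}
```

View pics/top0b.png

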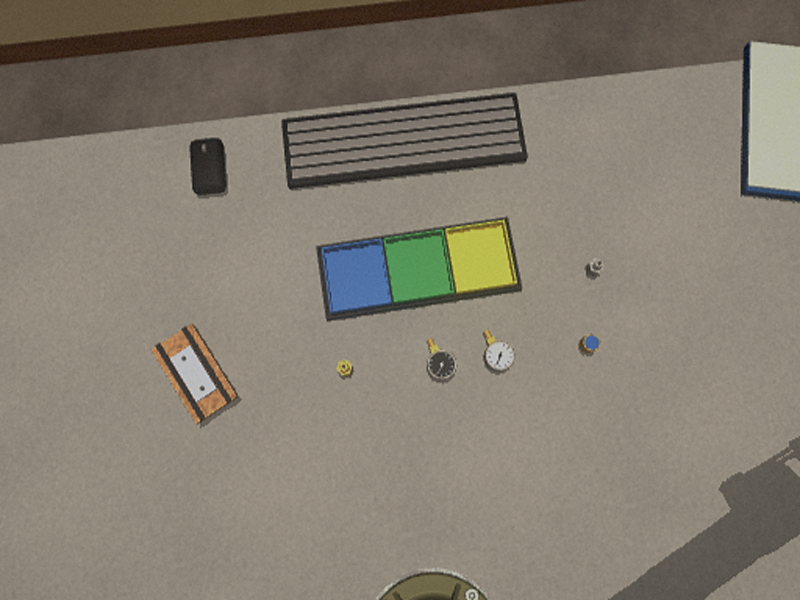

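View pics/scene0.png

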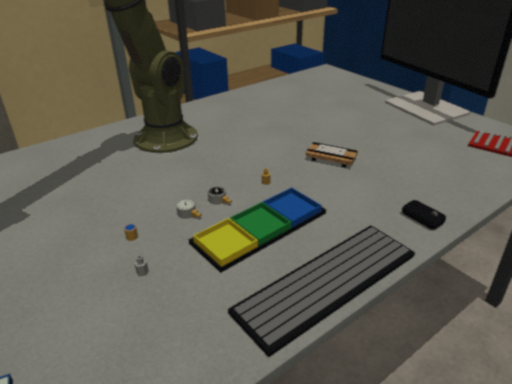

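The top view shows, in 800x600 pixels: the stand at (196,374), brass adapter (344,368), black gauge (440,365), white gauge (499,355), plug (591,342), steel adapter (595,267). The bays run blue, green, yellow from left to right, around (418,270). Next I'll enlarge for measurement.

```bash
python3 - <<'E'
import cv2
im=cv2.imread('pics/top0.png')
for n,x0 in(('L',90),('R',200)):
    cv2.imwrite(f'pics/top{n}.png',cv2.resize(im[132:282,x0:x0+200],(800,600),interpolation=cv2.INTER_CUBIC))
E
```

```text
(no output)
```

View pics/topL.png

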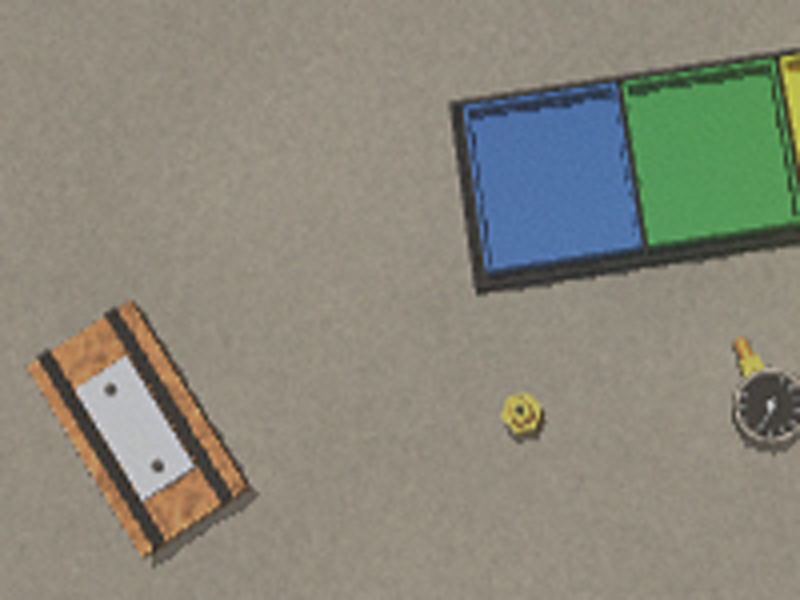

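View pics/topR.png

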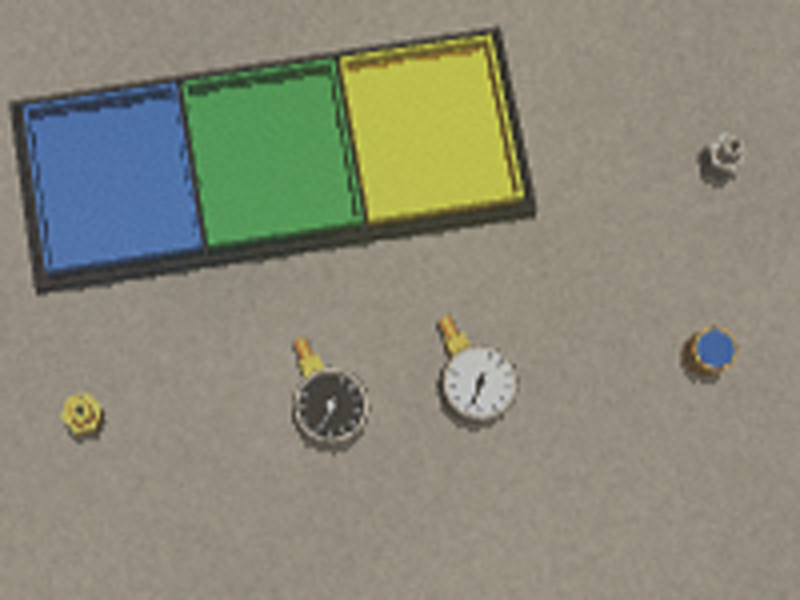

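```bash
cat > h.py <<'E'
import numpy as np
from cell import env
def ray(ci,u,v,z):
    R,t=np.array(ci['R']),np.array(ci['t'])
    d=R.T@np.array([(u-ci['cx'])/ci['fx'],(v-ci['cy'])/ci['fy'],1]); C=-R.T@t
    return C+d*(z-C[2])/d[2]
def crop(ci,x0,y0,s,u,v,z): return ray(ci,x0+(u+.5)/s-.5,y0+(v+.5)/s-.5,z)
E
python3 - <<'E'
from h import *
ci=env.camera_info('top'); np.set_printoptions(precision=4,suppress=True)
L=lambda u,v,z:crop(ci,90,132,4,u,v,z)
R=lambda u,v,z:crop(ci,200,132,4,u,v,z)
P=dict(st_ol=L(28,368,.03),st_or=L(133,302,.03),st_il=L(150,555,.03),st_ir=L(250,490,.03),
sh1=L(77,387,.036),sh2=L(126,356,.036),sh3=L(192,465,.036),sh4=L(145,500,.036),dot1=L(110,389,.036),dot2=L(157,466,.036),
ab=L(521,411,.046),bg=R(331,405,.03),bt=R(301,342,.013),wg=R(480,383,.03),wt=R(446,320,.013),pl=R(715,348,.032),steel=R(729,148,.046),
tfl=R(11,101,.028),tfr=R(498,29,.028),tnl=R(39,275,.028),tnr=R(535,202,.028),d1f=R(180,79,.028),d1n=R(205,249,.028),d2f=R(338,56,.028),d2n=R(367,225,.028))
for k,p in P.items():print(k,p,'r=%.3f'%np.hypot(*p[:2]))
a=lambda p,q:np.degrees(np.arctan2(*(P[q]-P[p])[1::-1]))
print('stand yaw',a('st_il','st_ol'),a('st_ir','st_or'),a('dot2','dot1'),'tray x yaw',a('d1n','d1f'),a('d2n','d2f'),a('tfr','tfl')-90,'gauges',a('bg','bt'),a('wg','wt'))
E
```

```text
st_ol [0.5247 0.4101 0.03  ] r=0.666
st_or [0.5603 0.3388 0.03  ] r=0.655
st_il [0.3933 0.3376 0.03  ] r=0.518
st_ir [0.4268 0.2707 0.03  ] r=0.505
sh1 [0.507  0.3767 0.036 ] r=0.632
sh2 [0.5235 0.3437 0.036 ] r=0.626
sh3 [0.4469 0.3054 0.036 ] r=0.541
sh4 [0.4282 0.337  0.036 ] r=0.545
dot1 [0.503  0.3554 0.036 ] r=0.616
dot2 [0.4491 0.328  0.036 ] r=0.556
ab [0.454  0.0894 0.046 ] r=0.463
bg [ 0.4394 -0.0728  0.03  ] r=0.445
bt [ 0.4858 -0.0598  0.013 ] r=0.489
wg [ 0.4416 -0.1721  0.03  ] r=0.474
wt [ 0.4884 -0.1587  0.013 ] r=0.514
pl [ 0.445  -0.3293  0.032 ] r=0.554
steel [ 0.5751 -0.3592  0.046 ] r=0.678
tfl [0.6731 0.1155 0.028 ] r=0.683
tfr [ 0.6827 -0.2229  0.028 ] r=0.718
tnl [0.5502 0.1088 0.028 ] r=0.561
tnr [ 0.5584 -0.2283  0.028 ] r=0.603
d1f [ 0.6743 -0.001   0.028 ] r=0.674
d1n [ 0.554  -0.0035  0.028 ] r=0.554
d2f [ 0.6772 -0.1107  0.028 ] r=0.686
d2n [ 0.5568 -0.1136  0.028 ] r=0.568
stand yaw 28.874224306180164 27.03576227355347 26.94352570509498 tray x yaw 1.1905866129118385 1.3836021473117883 1.6307372841684327 gauges 15.563489233454234 15.888683035232486
```

Emit:
{"fn": "step_arm", "kwargs": {
  "rows": [
    {"angular":[0,0,0.054],"slide":[0,0,0],"jaw":1},
    {"angular":[0,0,0.054],"slide":[0,0,0],"jaw":1},
    {"angular":[0,0,0],"slide":[0.0625,-0.0775,0],"jaw":1},
    {"angular":[0,0,0],"slide":[0.0625,-0.0775,0],"jaw":1},
    {"angular":[0,0,0],"slide":[0.0625,-0.0775,0],"jaw":1},
    {"angular":[0,0,0],"slide":[0.0625,-0.0775,0],"jaw":1},
    {"angular":[0,0,0],"slide":[0.0625,-0.0775,0],"jaw":1},
    {"angular":[0,0,0],"slide":[0.0625,-0.0775,0],"jaw":1},
    {"angular":[0,0,0],"slide":[0.0625,-0.0775,0],"jaw":1},
    {"angular":[0,0,0],"slide":[0,0,0],"jaw":1}
  ]
}}

```text
time_s: 1.35
tool_pos: [0.4477, -0.3241, 0.2223]
tool_rot: [-179.9, -0.1, 2.1]
force: [-0.1, 1.1, 0.0]
grip_width: 0.0873
grasp_force: 0.0
```

```bash
cat >> h.py <<'E'
import cv2
from scipy.spatial.transform import Rotation as Ro
np.set_printoptions(precision=4,suppress=True)
def look(name,cam='wrist'):
    o=env.get_obs(); ci=env.camera_info(cam); im=env.read_camera(cam)
    cv2.imwrite(f'pics/{name}.png',im[:,:,::-1]); np.save(f'pics/{name}.npy',ci,allow_pickle=True)
    print('t%.2f'%o['time_s'],o['tool_pos'],o['tool_rot'],'F',o['force'],'w',o['grip_width'],'g',o['grasp_force'])
def info(name): return np.load(f'pics/{name}.npy',allow_pickle=True).item()
def go(x,y,z,yaw):
    "tool-frame turn (units) then slide (units) from the measured pose"
    o=env.get_obs(); p=np.array(o['tool_pos']); cy=o['tool_rot'][2]; a=np.radians(yaw)
    d=np.array([x,y,z])-p; T=Ro.from_euler('xyz',[180,0,yaw],degrees=True).as_matrix()
    print('pose',p,o['tool_rot'],'turn z %.4f'%(-(yaw-cy)/180),'slide',T.T@d/.5)
E
python3 - <<'E'
from h import *
look('w1'); c=info('w1'); R=np.array(c['R']); print('cam',-R.T@c['t'],c); print(env.get_obs()['qpos'])
E
```

```text
t1.35 [ 0.4477 -0.3241  0.2223] [-179.8852   -0.0554    2.1397] F [-0.1082  1.0787  0.0359] w 0.08725748350737769 g 0.0
cam [ 0.5154 -0.3207  0.3846] {'fx': 316.4607893531563, 'fy': 316.4607893531563, 'cx': 257.13004793201526, 'cy': 189.83939853908572, 'R': array([[ 0.0371, -0.9993, -0.0013],
       [-0.968 , -0.0363,  0.2485],
       [-0.2484, -0.008 , -0.9686]]), 't': array([-0.3391,  0.3917,  0.498 ])}
[ 46.999    7.2899 -14.6773  96.7335   1.8889  76.2526 -56.1153]
```

View pics/w1.png

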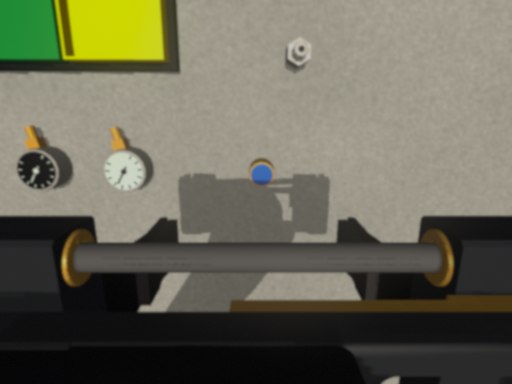

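The wrist view shows the plug's blue top at (262,174), the white dial at (126,170) with its tip at (116,128), the black dial at (39,170), the steel adapter at (300,52), and the yellow bay's corner at (178,70).

```bash
python3 - <<'E'
from h import *
c=info('w1')
for n,u,v,z in(('plug',262,174,.032),('white',126,170,.03),('wtip',116,128,.013),('black',39,170,.03),('bayYnearright',178,70,.028),('div',66,57,.028)):print(n,ray(c,u,v,z))
go(.445,-.329,.008,2)
E
```

```text
plug [ 0.4438 -0.3285  0.032 ]
white [ 0.4422 -0.1735  0.03  ]
wtip [ 0.4877 -0.1581  0.013 ]
black [ 0.4385 -0.0744  0.03  ]
bayYnearright [ 0.552  -0.2349  0.028 ]
div [ 0.5605 -0.1176  0.028 ]
pose [ 0.4457 -0.3271  0.2223] [-179.9749    0.0232    1.8996] turn z -0.0006 slide [-0.0016  0.0038  0.4285]
```

Emit:
{"fn": "step_arm", "kwargs": {
  "rows": [
    {"angular":[0,0,0],"slide":[-0.002,0.0035,0.08],"jaw":1},
    {"angular":[0,0,0],"slide":[0,0,0.1],"jaw":1},
    {"angular":[0,0,0],"slide":[0,0,0.1],"jaw":1},
    {"angular":[0,0,0],"slide":[0,0,0.08],"jaw":1},
    {"angular":[0,0,0],"slide":[0,0,0.04],"jaw":1},
    {"angular":[0,0,0],"slide":[0,0,0.027],"jaw":1},
    {"angular":[0,0,0],"slide":[0,0,0],"jaw":1},
    {"angular":[0,0,0],"slide":[0,0,0],"jaw":0},
    {"angular":[0,0,0],"slide":[0,0,0],"jaw":0},
    {"angular":[0,0,0],"slide":[0,0,0],"jaw":0}
  ],
  "newtons": 30
}}

```text
time_s: 2.65
tool_pos: [0.4441, -0.3313, 0.0098]
tool_rot: [179.9, -0.1, 1.6]
force: [0.6, 0.5, -0.0]
grip_width: 0.065
grasp_force: 0.0
```

Emit:
{"fn": "step_arm", "kwargs": {
  "rows": [
    {"angular":[0,0,0],"slide":[0,0,0],"jaw":0},
    {"angular":[0,0,0],"slide":[0,0,0],"jaw":0},
    {"angular":[0,0,0],"slide":[0,0,0],"jaw":0}
  ]
}}

```text
time_s: 3.02
tool_pos: [0.4436, -0.3309, 0.0091]
tool_rot: [180.0, 0.0, 1.6]
force: [0.3, 2.7, 0.5]
grip_width: 0.0345
grasp_force: 0.3
```

Emit:
{"fn": "step_arm", "kwargs": {
  "rows": [
    {"angular":[0,0,0],"slide":[0,0,0],"jaw":0},
    {"angular":[0,0,0],"slide":[0,0,0],"jaw":0},
    {"angular":[0,0,0],"slide":[0,0,-0.04],"jaw":0},
    {"angular":[0,0,0],"slide":[0,0,-0.07],"jaw":0},
    {"angular":[0,0,0],"slide":[0,0,-0.07],"jaw":0},
    {"angular":[0,0,0],"slide":[0,0,0],"jaw":0}
  ]
}}

```text
time_s: 3.78
tool_pos: [0.4455, -0.3324, 0.102]
tool_rot: [179.8, -0.3, 1.6]
force: [-0.5, -0.1, -1.4]
grip_width: 0.0292
grasp_force: 30.0
```

```bash
python3 - <<'E'
from h import *
go(.593,-.170,.0215,1.5)
E
```

```text
pose [ 0.4455 -0.3324  0.102 ] [179.7627  -0.2627   1.6272] turn z 0.0007 slide [ 0.3033 -0.317   0.1609]
```

Emit:
{"fn": "step_arm", "kwargs": {
  "rows": [
    {"angular":[0,0,0],"slide":[0.05,-0.053,0],"jaw":0},
    {"angular":[0,0,0],"slide":[0.06,-0.063,0],"jaw":0},
    {"angular":[0,0,0],"slide":[0.06,-0.063,0],"jaw":0},
    {"angular":[0,0,0],"slide":[0.06,-0.063,0],"jaw":0},
    {"angular":[0,0,0],"slide":[0.05,-0.05,0],"jaw":0},
    {"angular":[0,0,0],"slide":[0.023,-0.025,0],"jaw":0},
    {"angular":[0,0,0],"slide":[0,0,0],"jaw":0},
    {"angular":[0,0,0],"slide":[0,0,0],"jaw":0}
  ]
}}

```text
time_s: 4.78
tool_pos: [0.5892, -0.1703, 0.0984]
tool_rot: [179.9, 0.1, 1.5]
force: [-0.3, 0.1, -1.3]
grip_width: 0.0294
grasp_force: 30.0
```

```bash
python3 - <<'E'
from h import *
go(.593,-.170,.0215,1.5)
look('w2')
E
```

```text
pose [ 0.5892 -0.1703  0.0984] [179.9383   0.1019   1.5004] turn z 0.0000 slide [ 0.0076 -0.0004  0.1539]
t4.78 [ 0.5892 -0.1703  0.0984] [179.9383   0.1019   1.5004] F [-0.3041  0.1384 -1.272 ] w 0.029362965090555613 g 29.99936261214316
```

View pics/w2.png

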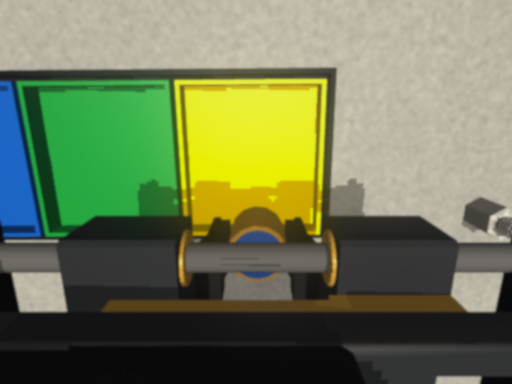

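The plug is held over the yellow bay. The tray's far right corner is at (335,70), and the dividers' far ends are at (174,75) and (16,80).

```bash
python3 - <<'E'
from h import *
c=info('w2')
for u,v in((335,70),(174,75),(16,77),(182,200)):print(ray(c,u,v,.028))
E
```

```text
[ 0.684  -0.2207  0.028 ]
[ 0.6778 -0.1093  0.028 ]
[0.6737 0.0003 0.028 ]
[ 0.5876 -0.1118  0.028 ]
```

Emit:
{"fn": "step_arm", "kwargs": {
  "rows": [
    {"angular":[0,0,0],"slide":[0.009,0,0.05],"jaw":0},
    {"angular":[0,0,0],"slide":[0,0,0.06],"jaw":0},
    {"angular":[0,0,0],"slide":[0,0,0.03],"jaw":0},
    {"angular":[0,0,0],"slide":[0,0,0.01],"jaw":0},
    {"angular":[0,0,0],"slide":[0,0,0],"jaw":0},
    {"angular":[0,0,0],"slide":[0,0,0],"jaw":0}
  ]
}}

```text
time_s: 5.58
tool_pos: [0.596, -0.1684, 0.0253]
tool_rot: [180.0, -0.1, 1.6]
force: [-0.6, 0.2, -2.0]
grip_width: 0.0293
grasp_force: 30.0
```

```bash
python3 - <<'E'
from h import *
go(.593,-.170,.0205,1.5);print(env.get_obs()['force'])
E
```

```text
pose [ 0.596  -0.1684  0.0253] [179.9546  -0.1115   1.6276] turn z 0.0007 slide [-0.006   0.0031  0.0095]
[-0.5695  0.1721 -2.0099]
```

Lower 2.5 mm further, release with a modest opening, and lift.

Emit:
{"fn": "step_arm", "kwargs": {
  "rows": [
    {"angular":[0,0,0],"slide":[0,0,0.006],"jaw":0},
    {"angular":[0,0,0],"slide":[0,0,0],"jaw":0},
    {"angular":[0,0,0],"slide":[0,0,0],"jaw":0.6},
    {"angular":[0,0,0],"slide":[0,0,0],"jaw":0.6},
    {"angular":[0,0,0],"slide":[0,0,0],"jaw":0.6},
    {"angular":[0,0,0],"slide":[0,0,-0.03],"jaw":0.6},
    {"angular":[0,0,0],"slide":[0,0,-0.08],"jaw":0.6},
    {"angular":[0,0,0],"slide":[0,0,-0.1],"jaw":0.8},
    {"angular":[0,0,0],"slide":[0,0,-0.1],"jaw":0.8},
    {"angular":[0,0,0],"slide":[0,0,0],"jaw":0.8}
  ]
}}

```text
time_s: 6.82
tool_pos: [0.5985, -0.1685, 0.1827]
tool_rot: [179.8, -0.6, 1.6]
force: [-0.0, -0.1, 0.1]
grip_width: 0.0683
grasp_force: 0.0
```

```bash
python3 - <<'E'
from h import *
go(.442,-.173,.17,16)
E
```

```text
pose [ 0.5985 -0.1685  0.1827] [179.7944  -0.5924   1.6403] turn z -0.0798 slide [-0.3033 -0.0777  0.0255]
```

Emit:
{"fn": "step_arm", "kwargs": {
  "rows": [
    {"angular":[0,0,-0.04],"slide":[0,0,0],"jaw":0.8},
    {"angular":[0,0,-0.04],"slide":[0,0,0],"jaw":0.8},
    {"angular":[0,0,0],"slide":[-0.08,-0.02,0],"jaw":0.8},
    {"angular":[0,0,0],"slide":[-0.08,-0.02,0.01],"jaw":0.8},
    {"angular":[0,0,0],"slide":[-0.08,-0.02,0.01],"jaw":0.8},
    {"angular":[0,0,0],"slide":[-0.063,-0.018,0.006],"jaw":0.8},
    {"angular":[0,0,0],"slide":[0,0,0],"jaw":0.8},
    {"angular":[0,0,0],"slide":[0,0,0],"jaw":0.8}
  ]
}}

```text
time_s: 7.82
tool_pos: [0.4394, -0.1724, 0.1634]
tool_rot: [180.0, -0.1, 16.0]
force: [0.7, 0.2, -0.2]
grip_width: 0.0696
grasp_force: 0.0
```

```bash
python3 - <<'E'
from h import *
go(.442,-.173,.008,16)
look('w3')
E
```

```text
pose [ 0.4394 -0.1724  0.1634] [179.9602  -0.0543  16.0448] turn z 0.0002 slide [0.0047 0.0026 0.3108]
t7.83 [ 0.4394 -0.1724  0.1634] [179.9602  -0.0543  16.0448] F [ 0.6575  0.1603 -0.2059] w 0.06959031123778196 g 0.0
```

View pics/w3.png

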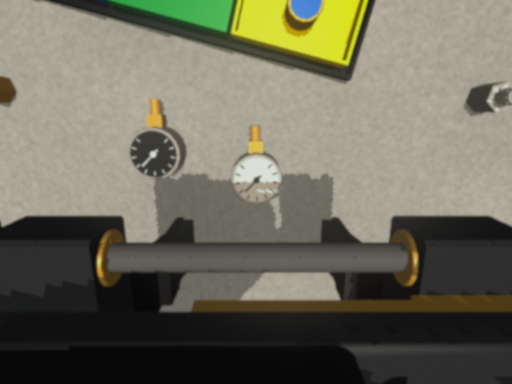

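The plug stands in yellow at (306,9). The white dial is at (257,177) with its connection pointing straight up to (255,126), and the black dial is at (156,153).

```bash
python3 - <<'E'
from h import *
c=info('w3')
for u,v,z in((257,177,.03),(255,127,.018),(156,153,.03),(306,9,.043)):print(ray(c,u,v,z))
go(.442,-.173,.008,16)
E
```

```text
[ 0.4437 -0.1701  0.03  ]
[ 0.4876 -0.1555  0.018 ]
[ 0.4397 -0.0728  0.03  ]
[ 0.59  -0.169  0.043]
pose [ 0.4397 -0.1722  0.1634] [179.9782  -0.056   16.0737] turn z 0.0004 slide [0.004  0.0027 0.3107]
```

Emit:
{"fn": "step_arm", "kwargs": {
  "rows": [
    {"angular":[0,0,0],"slide":[0.006,0.001,0.08],"jaw":0.8},
    {"angular":[0,0,0],"slide":[0,0,0.1],"jaw":0.8},
    {"angular":[0,0,0],"slide":[0,0,0.07],"jaw":0.8},
    {"angular":[0,0,0],"slide":[0,0,0.04],"jaw":0.8},
    {"angular":[0,0,0],"slide":[0,0,0.018],"jaw":0.8},
    {"angular":[0,0,0],"slide":[0,0,0],"jaw":0.8},
    {"angular":[0,0,0],"slide":[0,0,0],"jaw":0.3},
    {"angular":[0,0,0],"slide":[0,0,0],"jaw":0.3},
    {"angular":[0,0,0],"slide":[0,0,0],"jaw":0.3},
    {"angular":[0,0,0],"slide":[0,0,0],"jaw":0.3}
  ],
  "newtons": 30
}}

```text
time_s: 9.12
tool_pos: [0.4422, -0.1722, 0.0097]
tool_rot: [180.0, -0.0, 16.0]
force: [-0.4, 1.2, 5.0]
grip_width: 0.0495
grasp_force: 30.0
```

Emit:
{"fn": "step_arm", "kwargs": {
  "rows": [
    {"angular":[0,0,0],"slide":[0,0,0],"jaw":0.3},
    {"angular":[0,0,0],"slide":[0,0,0],"jaw":0.3}
  ]
}}

```text
time_s: 9.38
tool_pos: [0.4422, -0.1722, 0.0097]
tool_rot: [180.0, -0.0, 16.0]
force: [-1.3, 1.0, 6.2]
grip_width: 0.0493
grasp_force: 30.0
```

Emit:
{"fn": "step_arm", "kwargs": {
  "rows": [
    {"angular":[0,0,0],"slide":[0,0,-0.04],"jaw":0.3},
    {"angular":[0,0,0],"slide":[0,0,-0.08],"jaw":0.3},
    {"angular":[0,0,0],"slide":[0,0,-0.06],"jaw":0.3},
    {"angular":[0,0,0.04],"slide":[0,0,0],"jaw":0.3},
    {"angular":[0,0,0.04],"slide":[0,0,0],"jaw":0.3},
    {"angular":[0,0,0],"slide":[0,0,0],"jaw":0.3}
  ]
}}

```text
time_s: 10.12
tool_pos: [0.4412, -0.1721, 0.0986]
tool_rot: [-180.0, 0.0, 1.7]
force: [0.3, 1.1, -2.4]
grip_width: 0.0496
grasp_force: 30.0
```

```bash
python3 - <<'E'
from h import *
go(.601,.056,.021,1.5)
E
```

```text
pose [ 0.4412 -0.1721  0.0986] [-179.9982    0.0476    1.7097] turn z 0.0012 slide [ 0.3314 -0.4476  0.1552]
```

Emit:
{"fn": "step_arm", "kwargs": {
  "rows": [
    {"angular":[0,0,0],"slide":[0.04,-0.05,0],"jaw":0.3},
    {"angular":[0,0,0],"slide":[0.06,-0.08,0],"jaw":0.3},
    {"angular":[0,0,0],"slide":[0.06,-0.08,0],"jaw":0.3},
    {"angular":[0,0,0],"slide":[0.06,-0.08,0],"jaw":0.3},
    {"angular":[0,0,0],"slide":[0.06,-0.08,0],"jaw":0.3},
    {"angular":[0,0,0],"slide":[0.04,-0.055,0],"jaw":0.3},
    {"angular":[0,0,0],"slide":[0.011,-0.023,0],"jaw":0.3},
    {"angular":[0,0,0],"slide":[0,0,0],"jaw":0.3},
    {"angular":[0,0,0],"slide":[0,0,0],"jaw":0.3}
  ]
}}

```text
time_s: 11.25
tool_pos: [0.6001, 0.0544, 0.0987]
tool_rot: [179.9, 0.1, 1.5]
force: [0.6, -0.1, -0.7]
grip_width: 0.0492
grasp_force: 30.0
```

```bash
python3 - <<'E'
from h import *
go(.601,.056,.0215,1.5)
E
```

```text
pose [0.6001 0.0544 0.0987] [179.9091   0.0645   1.5476] turn z 0.0003 slide [ 0.0019 -0.0032  0.1543]
```

Emit:
{"fn": "step_arm", "kwargs": {
  "rows": [
    {"angular":[0,0,0],"slide":[0,-0.003,0.05],"jaw":0.3},
    {"angular":[0,0,0],"slide":[0,0,0.06],"jaw":0.3},
    {"angular":[0,0,0],"slide":[0,0,0.03],"jaw":0.3},
    {"angular":[0,0,0],"slide":[0,0,0.012],"jaw":0.3},
    {"angular":[0,0,0],"slide":[0,0,0],"jaw":0.3},
    {"angular":[0,0,0],"slide":[0,0,0],"jaw":0.3}
  ]
}}

```text
time_s: 12.0
tool_pos: [0.6016, 0.0581, 0.0242]
tool_rot: [180.0, -0.1, 1.6]
force: [-0.1, 0.2, -1.3]
grip_width: 0.0493
grasp_force: 30.0
```

Emit:
{"fn": "step_arm", "kwargs": {
  "rows": [
    {"angular":[0,0,0],"slide":[0,0,0.006],"jaw":0.3},
    {"angular":[0,0,0],"slide":[0,0,0],"jaw":0.3},
    {"angular":[0,0,0],"slide":[0,0,0],"jaw":0.68},
    {"angular":[0,0,0],"slide":[0,0,0],"jaw":0.68},
    {"angular":[0,0,0],"slide":[0,0,0],"jaw":0.68},
    {"angular":[0,0,0],"slide":[0,0,-0.03],"jaw":0.68},
    {"angular":[0,0,0],"slide":[0,0,-0.08],"jaw":0.68},
    {"angular":[0,0,0],"slide":[0,0,-0.1],"jaw":0.68},
    {"angular":[0,0,0],"slide":[0,0,-0.1],"jaw":0.68},
    {"angular":[0,0,0],"slide":[0,0,0],"jaw":0.68}
  ]
}}

```text
time_s: 13.25
tool_pos: [0.6039, 0.059, 0.1813]
tool_rot: [-180.0, -0.6, 1.6]
force: [-0.8, 0.1, 0.0]
grip_width: 0.0592
grasp_force: 0.0
```

```bash
python3 - <<'E'
from h import *
go(.446,.088,.17,1.5)
E
```

```text
pose [0.6039 0.059  0.1813] [-179.999    -0.5914    1.649 ] turn z 0.0008 slide [-0.3142 -0.0663  0.0226]
```

Emit:
{"fn": "step_arm", "kwargs": {
  "rows": [
    {"angular":[0,0,0],"slide":[-0.07,-0.016,0],"jaw":0.7},
    {"angular":[0,0,0],"slide":[-0.08,-0.02,0],"jaw":0.7},
    {"angular":[0,0,0],"slide":[-0.08,-0.02,0.01],"jaw":0.7},
    {"angular":[0,0,0],"slide":[-0.07,-0.01,0.012],"jaw":0.7},
    {"angular":[0,0,0],"slide":[0,0,0],"jaw":0.7},
    {"angular":[0,0,0],"slide":[0,0,0],"jaw":0.7}
  ]
}}

```text
time_s: 14.0
tool_pos: [0.4505, 0.0865, 0.1644]
tool_rot: [180.0, -0.1, 1.6]
force: [0.4, -0.9, -0.8]
grip_width: 0.0611
grasp_force: 0.0
```

```bash
python3 - <<'E'
from h import *
look('w4')
im=cv2.imread('pics/w4.png'); a=im[0:240,96:416]; cv2.imwrite('pics/w4b.png',cv2.resize(a,None,fx=2.5,fy=2.5,interpolation=cv2.INTER_CUBIC))
E
```

```text
t14.00 [0.4505 0.0865 0.1644] [179.9807  -0.0708   1.6202] F [ 0.4081 -0.9061 -0.8493] w 0.06107601747783188 g 0.0
```

View pics/w4b.png

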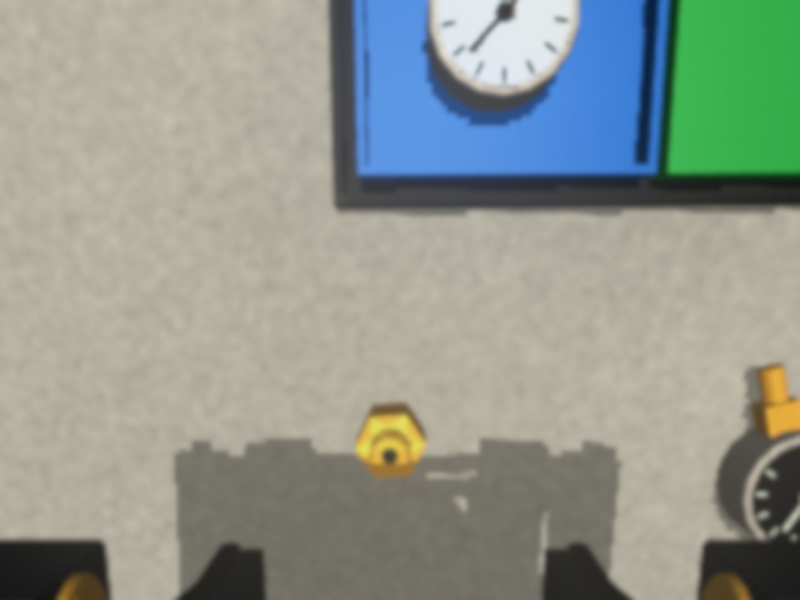

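The white gauge lies face up in blue at (505,12). The adapter's stub top is at (390,455), and its hex corners at (357,442) and (425,438), so one flat faces about +x turned roughly 3 degrees. I'll grip across flats at yaw 35.

```bash
python3 - <<'E'
from h import *
c=info('w4')
print(crop(c,96,0,2.5,390,454,.046),crop(c,96,0,2.5,391,440,.030)[:2],crop(c,96,0,2.5,505,12,.041), crop(c,96,0,2.5,338,200,.028))
p=crop(c,96,0,2.5,357,442,.030);q=crop(c,96,0,2.5,425,438,.030);print(p,q,np.linalg.norm(p-q),np.degrees(np.arctan2(*(q-p)[1::-1]))+90)
go(.454,.089,.008,35)
E
```

```text
[0.4542 0.0926 0.046 ] [0.456  0.0925] [0.6009 0.0589 0.041 ] [0.5427 0.1136 0.028 ]
[0.4549 0.1055 0.03  ] [0.4572 0.0795 0.03  ] 0.026076400339983884 5.030111594795045
pose [0.4508 0.0866 0.1644] [-179.9898   -0.0586    1.6104] turn z -0.1855 slide [ 0.008  -0.0003  0.3128]
```

Emit:
{"fn": "step_arm", "kwargs": {
  "rows": [
    {"angular":[0,0,-0.0465],"slide":[0,0,0],"jaw":0.7},
    {"angular":[0,0,-0.0465],"slide":[0,0,0],"jaw":0.7},
    {"angular":[0,0,-0.0465],"slide":[0,0,0],"jaw":0.7},
    {"angular":[0,0,-0.0465],"slide":[0,0,0],"jaw":0.7},
    {"angular":[0,0,0],"slide":[0.0117,-0.0038,0.06],"jaw":0.7},
    {"angular":[0,0,0],"slide":[0,0,0.1],"jaw":0.7},
    {"angular":[0,0,0],"slide":[0,0,0.06],"jaw":0.7},
    {"angular":[0,0,0],"slide":[0,0,0],"jaw":0.7},
    {"angular":[0,0,0],"slide":[0,0,0],"jaw":0.7}
  ]
}}

```text
time_s: 15.18
tool_pos: [0.455, 0.092, 0.0551]
tool_rot: [180.0, -0.1, 35.1]
force: [0.1, -0.5, 0.7]
grip_width: 0.0613
grasp_force: 0.0
```

```bash
python3 - <<'E'
from h import *
go(.4545,.0915,.008,35)
E
```

```text
pose [0.455  0.092  0.0551] [179.9871  -0.1001  35.0964] turn z 0.0005 slide [-0.0014  0.0002  0.0942]
```

Emit:
{"fn": "step_arm", "kwargs": {
  "rows": [
    {"angular":[0,0,0],"slide":[0,0,0.05],"jaw":0.7},
    {"angular":[0,0,0],"slide":[0,0,0.03],"jaw":0.7},
    {"angular":[0,0,0],"slide":[0,0,0.012],"jaw":0.7},
    {"angular":[0,0,0],"slide":[0,0,0],"jaw":0.7},
    {"angular":[0,0,0],"slide":[0,0,0],"jaw":0.1},
    {"angular":[0,0,0],"slide":[0,0,0],"jaw":0.1},
    {"angular":[0,0,0],"slide":[0,0,0],"jaw":0.1},
    {"angular":[0,0,0],"slide":[0,0,0],"jaw":0.1},
    {"angular":[0,0,0],"slide":[0,0,0],"jaw":0.1},
    {"angular":[0,0,0],"slide":[0,0,0],"jaw":0.1}
  ],
  "newtons": 30
}}

```text
time_s: 16.42
tool_pos: [0.4536, 0.0916, 0.0081]
tool_rot: [180.0, 0.0, 35.1]
force: [0.1, -0.8, 1.1]
grip_width: 0.0236
grasp_force: 30.0
```

Emit:
{"fn": "step_arm", "kwargs": {
  "rows": [
    {"angular":[0,0,0],"slide":[0,0,0],"jaw":0.1},
    {"angular":[0,0,0],"slide":[0,0,0],"jaw":0.1}
  ]
}}

```text
time_s: 16.68
tool_pos: [0.4536, 0.0916, 0.0081]
tool_rot: [180.0, 0.0, 35.1]
force: [-0.5, 0.2, 1.6]
grip_width: 0.0236
grasp_force: 30.0
```

Emit:
{"fn": "step_arm", "kwargs": {
  "rows": [
    {"angular":[0,0,0],"slide":[0,0,-0.04],"jaw":0.1},
    {"angular":[0,0,0],"slide":[0,0,-0.08],"jaw":0.1},
    {"angular":[0,0,0],"slide":[0,0,-0.08],"jaw":0.1},
    {"angular":[0,0,0.0466],"slide":[0,0,0],"jaw":0.1},
    {"angular":[0,0,0.0466],"slide":[0,0,0],"jaw":0.1},
    {"angular":[0,0,0.0466],"slide":[0,0,0],"jaw":0.1},
    {"angular":[0,0,0.0466],"slide":[0,0,0],"jaw":0.1},
    {"angular":[0,0,0],"slide":[0,0,0],"jaw":0.1}
  ]
}}

```text
time_s: 17.68
tool_pos: [0.4532, 0.0916, 0.1077]
tool_rot: [180.0, 0.0, 1.7]
force: [0.1, 0.4, -0.7]
grip_width: 0.0237
grasp_force: 30.0
```

```bash
python3 - <<'E'
from h import *
go(.647,-.168,.02,1.5)
E
```

```text
pose [0.4532 0.0916 0.1077] [179.9931   0.0394   1.6586] turn z 0.0009 slide [0.3739 0.5292 0.1753]
```

Emit:
{"fn": "step_arm", "kwargs": {
  "rows": [
    {"angular":[0,0,0],"slide":[0.04,0.055,0],"jaw":0.1},
    {"angular":[0,0,0],"slide":[0.056,0.08,0],"jaw":0.1},
    {"angular":[0,0,0],"slide":[0.056,0.08,0],"jaw":0.1},
    {"angular":[0,0,0],"slide":[0.056,0.08,0],"jaw":0.1},
    {"angular":[0,0,0],"slide":[0.056,0.08,0],"jaw":0.1},
    {"angular":[0,0,0],"slide":[0.056,0.08,0],"jaw":0.1},
    {"angular":[0,0,0],"slide":[0.04,0.055,0],"jaw":0.1},
    {"angular":[0,0,0],"slide":[0.014,0.019,0],"jaw":0.1},
    {"angular":[0,0,0],"slide":[0,0,0],"jaw":0.1},
    {"angular":[0,0,0],"slide":[0,0,0],"jaw":0.1}
  ]
}}

```text
time_s: 18.92
tool_pos: [0.6471, -0.1654, 0.108]
tool_rot: [-179.9, 0.0, 1.7]
force: [0.5, -0.7, -1.2]
grip_width: 0.0236
grasp_force: 30.0
```

```bash
python3 - <<'E'
from h import *
go(.647,-.168,.02,1.5)
E
```

```text
pose [ 0.6471 -0.1654  0.108 ] [-179.9369    0.0416    1.7278] turn z 0.0013 slide [-0.0004  0.0052  0.176 ]
```

Emit:
{"fn": "step_arm", "kwargs": {
  "rows": [
    {"angular":[0,0,0],"slide":[0,0.004,0.06],"jaw":0.1},
    {"angular":[0,0,0],"slide":[0,0,0.06],"jaw":0.1},
    {"angular":[0,0,0],"slide":[0,0,0.035],"jaw":0.1},
    {"angular":[0,0,0],"slide":[0,0,0.015],"jaw":0.1},
    {"angular":[0,0,0],"slide":[0,0,0],"jaw":0.1},
    {"angular":[0,0,0],"slide":[0,0,0],"jaw":0.1},
    {"angular":[0,0,0],"slide":[0,0,0],"jaw":0.1}
  ]
}}

```text
time_s: 19.8
tool_pos: [0.6484, -0.1698, 0.0241]
tool_rot: [180.0, -0.1, 1.6]
force: [0.1, -0.2, -1.2]
grip_width: 0.0237
grasp_force: 30.0
```

Emit:
{"fn": "step_arm", "kwargs": {
  "rows": [
    {"angular":[0,0,0],"slide":[0,0,0.005],"jaw":0.1},
    {"angular":[0,0,0],"slide":[0,0,0.003],"jaw":0.1},
    {"angular":[0,0,0],"slide":[0,0,0],"jaw":0.1},
    {"angular":[0,0,0],"slide":[0,0,0],"jaw":0.55},
    {"angular":[0,0,0],"slide":[0,0,0],"jaw":0.55},
    {"angular":[0,0,0],"slide":[0,0,0],"jaw":0.55},
    {"angular":[0,0,0],"slide":[0,0,-0.03],"jaw":0.55},
    {"angular":[0,0,0],"slide":[0,0,-0.08],"jaw":0.55},
    {"angular":[0,0,0],"slide":[0,0,-0.1],"jaw":0.55},
    {"angular":[0,0,0],"slide":[0,0,-0.1],"jaw":0.3}
  ]
}}

```text
time_s: 21.05
tool_pos: [0.6478, -0.1695, 0.1768]
tool_rot: [180.0, -0.1, 1.6]
force: [1.0, 0.6, -0.6]
grip_width: 0.0435
grasp_force: 0.0
```

```bash
python3 - <<'E'
from h import *
go(.415,.308,.19,27.5)
E
```

```text
pose [ 0.6478 -0.1695  0.1768] [179.9791  -0.0641   1.5704] turn z -0.1441 slide [ 0.028  -1.0622 -0.0264]
```

Emit:
{"fn": "step_arm", "kwargs": {
  "rows": [
    {"angular":[0,0,-0.048],"slide":[0,0,0],"jaw":0.1},
    {"angular":[0,0,-0.048],"slide":[0,0,0],"jaw":0},
    {"angular":[0,0,-0.048],"slide":[0,0,-0.02],"jaw":0},
    {"angular":[0,0,0],"slide":[0.006,-0.11,0],"jaw":0},
    {"angular":[0,0,0],"slide":[0.006,-0.11,0],"jaw":0},
    {"angular":[0,0,0],"slide":[0.006,-0.11,0],"jaw":0},
    {"angular":[0,0,0],"slide":[0.006,-0.11,0],"jaw":0},
    {"angular":[0,0,0],"slide":[0.006,-0.11,0],"jaw":0},
    {"angular":[0,0,0],"slide":[0.006,-0.11,0],"jaw":0},
    {"angular":[0,0,0],"slide":[0.006,-0.11,0],"jaw":0}
  ]
}}

```text
time_s: 22.3
tool_pos: [0.4881, 0.1833, 0.1854]
tool_rot: [179.9, -0.1, 27.5]
force: [1.0, -0.1, 0.5]
grip_width: 0.0005
grasp_force: 0.0
```

Emit:
{"fn": "step_arm", "kwargs": {
  "rows": [
    {"angular":[0,0,0],"slide":[0.002,-0.11,0],"jaw":0},
    {"angular":[0,0,0],"slide":[0.002,-0.11,0],"jaw":0},
    {"angular":[0,0,0],"slide":[0,-0.07,0],"jaw":0},
    {"angular":[0,0,0],"slide":[0,0,0],"jaw":0},
    {"angular":[0,0,0],"slide":[0,0,0],"jaw":0}
  ]
}}

```text
time_s: 22.92
tool_pos: [0.4242, 0.3105, 0.1846]
tool_rot: [179.9, -0.0, 27.4]
force: [-0.3, -0.5, -0.3]
grip_width: 0.0004
grasp_force: 0.0
```

```bash
python3 - <<'E'
from h import *
look('w5')
im=cv2.imread('pics/w5.png'); a=im[0:240,96:416]; cv2.imwrite('pics/w5b.png',cv2.resize(a,None,fx=2.5,fy=2.5,interpolation=cv2.INTER_CUBIC))
E
```

```text
t22.93 [0.4242 0.3105 0.1846] [179.9288  -0.0458  27.4487] F [-0.2555 -0.5466 -0.2691] w 0.00040620940275090656 g 0.0
```

View pics/w5b.png

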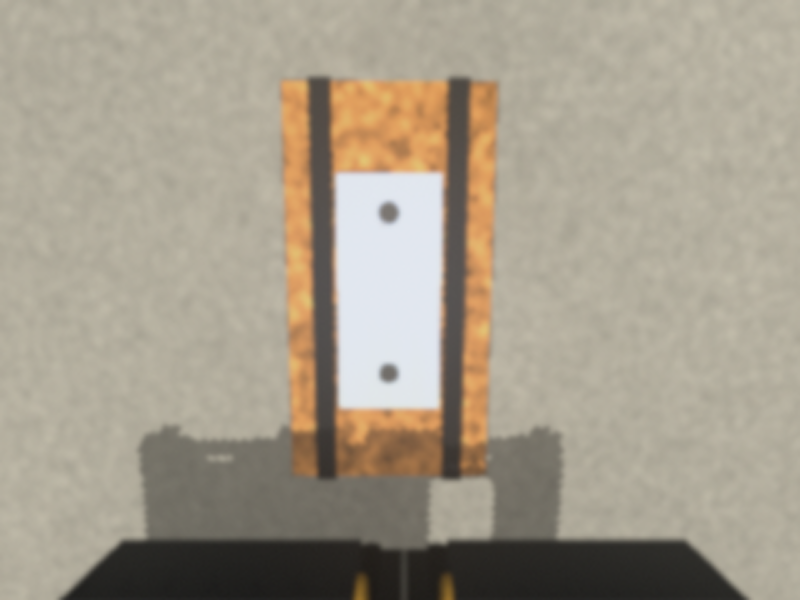

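The shim sits straight in its guide. Its corners are (335,172), (442,172), (338,408) and (439,408), and the stand's board corners are (282,80), (498,81), (294,474) and (488,474).

```bash
python3 - <<'E'
from h import *
c=info('w5'); f=lambda u,v,z:crop(c,96,0,2.5,u,v,z)
S=[f(282,80,.03),f(498,81,.03),f(294,474,.03),f(488,474,.03)]; H=[f(335,172,.036),f(442,172,.036),f(338,408,.036),f(439,408,.036)]
s=np.mean(S,0);h=np.mean(H,0);d=S[0]+S[1]-S[2]-S[3];yaw=np.degrees(np.arctan2(d[1],d[0]));d/=np.linalg.norm(d);n=np.array([-d[1],d[0],0])
e=H[0]+H[1]-H[2]-H[3]
print('stand',s,yaw,np.linalg.norm(S[0]-S[2]),np.linalg.norm(S[0]-S[1]),'shim',h,np.linalg.norm(H[0]-H[2]),np.linalg.norm(H[0]-H[1]),np.degrees(np.arctan2(e[1],e[0])))
print('shim in stand',(h-s)@d,(h-s)@n)
p=s-.066*d; print('start',p); go(p[0],p[1],.05,yaw)
E
```

```text
stand [0.4765 0.3441 0.03  ] 27.35025353286829 0.14896653804869908 0.07915705661722582 shim [0.4745 0.3439 0.036 ] 0.08804647617295602 0.03951082778967347 27.166241343778594
shim in stand -0.0018178269141644048 0.0007094565404774371
start [0.4178 0.3138 0.03  ]
pose [0.4246 0.3099 0.1844] [179.934   -0.0309  27.3694] turn z 0.0001 slide [-0.0084 -0.013   0.2688]
```

Emit:
{"fn": "step_arm", "kwargs": {
  "rows": [
    {"angular":[0,0,0],"slide":[-0.008,-0.013,0.08],"jaw":0},
    {"angular":[0,0,0],"slide":[0,0,0.1],"jaw":0},
    {"angular":[0,0,0],"slide":[0,0,0.08],"jaw":0},
    {"angular":[0,0,0],"slide":[0,0,0],"jaw":0},
    {"angular":[0,0,0],"slide":[0,0,0],"jaw":0},
    {"angular":[0,0,0],"slide":[0,0,0],"jaw":0}
  ]
}}

```text
time_s: 23.72
tool_pos: [0.4186, 0.3158, 0.0561]
tool_rot: [180.0, -0.2, 27.4]
force: [0.3, -1.3, 1.1]
grip_width: 0.0005
grasp_force: 0.0
```

```bash
python3 - <<'E'
from h import *
go(.4178,.3138,.0325,27.35)
E
```

```text
pose [0.4186 0.3158 0.0561] [179.9838  -0.2104  27.4393] turn z 0.0005 slide [-0.0033  0.0027  0.0472]
```

Emit:
{"fn": "step_arm", "kwargs": {
  "rows": [
    {"angular":[0,0,0],"slide":[-0.003,0.002,0.02],"jaw":0},
    {"angular":[0,0,0],"slide":[0,0,0.016],"jaw":0},
    {"angular":[0,0,0],"slide":[0,0,0.008],"jaw":0},
    {"angular":[0,0,0],"slide":[0,0,0],"jaw":0},
    {"angular":[0,0,0],"slide":[0,0,0],"jaw":0}
  ]
}}

```text
time_s: 24.35
tool_pos: [0.4162, 0.3137, 0.0321]
tool_rot: [-180.0, -0.0, 27.5]
force: [-0.5, -0.1, 0.7]
grip_width: 0.0004
grasp_force: 0.0
```

```bash
python3 - <<'E'
from h import *
go(.4178,.3138,.0325,27.35); print(env.get_obs()['force'])
E
```

```text
pose [0.4162 0.3137 0.0321] [-179.9944   -0.0027   27.4949] turn z 0.0008 slide [ 0.003   0.0013 -0.0009]
[-0.4613 -0.1259  0.6676]
```

Emit:
{"fn": "step_arm", "kwargs": {
  "rows": [
    {"angular":[0,0,0],"slide":[0.01,0.001,0],"jaw":0},
    {"angular":[0,0,0],"slide":[0.015,0,0],"jaw":0},
    {"angular":[0,0,0],"slide":[0.015,0,0],"jaw":0},
    {"angular":[0,0,0],"slide":[0.015,0,0],"jaw":0},
    {"angular":[0,0,0],"slide":[0.015,0,0],"jaw":0},
    {"angular":[0,0,0],"slide":[0.015,0,0],"jaw":0},
    {"angular":[0,0,0],"slide":[0.015,0,0],"jaw":0},
    {"angular":[0,0,0],"slide":[0.013,0,0],"jaw":0},
    {"angular":[0,0,0],"slide":[0.007,0,0],"jaw":0},
    {"angular":[0,0,0],"slide":[0,0,0],"jaw":0}
  ]
}}

```text
time_s: 25.6
tool_pos: [0.4698, 0.3409, 0.032]
tool_rot: [-180.0, -0.0, 27.5]
force: [-0.4, -0.9, -0.5]
grip_width: 0.0003
grasp_force: 0.0
```

```bash
python3 - <<'E'
from h import *
look('w6')
im=cv2.imread('pics/w6.png'); a=im[0:240,96:416]; cv2.imwrite('pics/w6b.png',cv2.resize(a,None,fx=2.5,fy=2.5,interpolation=cv2.INTER_CUBIC))
E
```

```text
t25.60 [0.4698 0.3409 0.032 ] [-179.9943   -0.0026   27.4831] F [-0.4372 -0.9319 -0.4774] w 0.0003357750208398444 g 0.0
```

View pics/w6b.png

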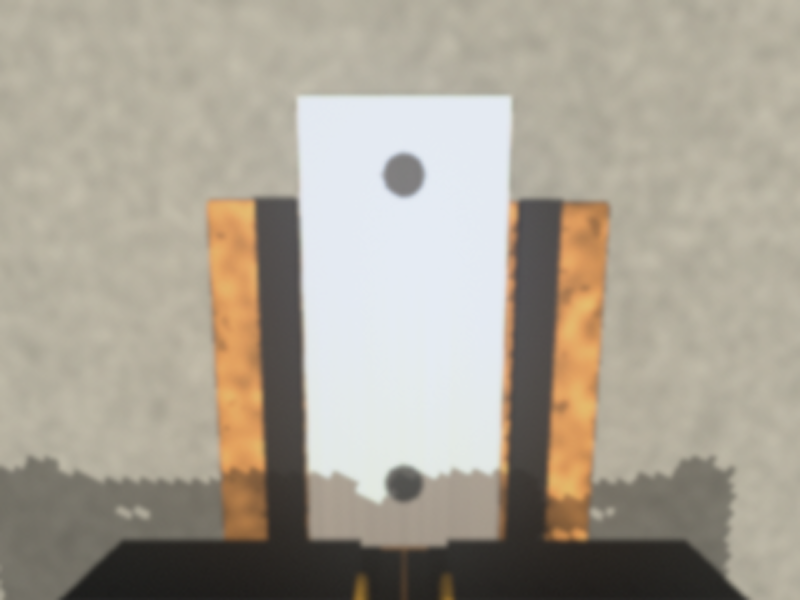

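The shim has slid out straight. Its front edge is at row 96 (298 to 512), and the stand's outer edge is at row 201.

```bash
python3 - <<'E'
from h import *
c=info('w6'); f=lambda u,v,z:crop(c,96,0,2.5,u,v,z)
a=np.radians(27.35);d=np.array([np.cos(a),np.sin(a),0]);n=np.array([-d[1],d[0],0]);s=np.array([.4765,.3441,0])
for q in(f(298,96,.036),f(512,96,.036),f(208,201,.03),f(610,204,.03),f(404,175,.036),env.get_obs()['tool_pos']):print(q,(q-s)@d,(q-s)@n)
E
```

```text
[0.5488 0.405  0.036 ] 0.09217565631520398 0.02085230492796683
[0.5669 0.3701 0.036 ] 0.09226189672631242 -0.018474905378533867
[0.5242 0.4137 0.03  ] 0.074335120455162 0.03988125287807672
[0.5602 0.3432 0.03  ] 0.07394205084217362 -0.03924398333489526
[0.5457 0.3814 0.036 ] 0.0785623295069518 0.0013443445838355536
[0.4696 0.3408 0.032 ] -0.007627490663590582 0.0002424098555131116
```

Emit:
{"fn": "step_arm", "kwargs": {
  "rows": [
    {"angular":[0,0,0],"slide":[0.008,0,0],"jaw":0},
    {"angular":[0,0,0],"slide":[0.01,0,0],"jaw":0},
    {"angular":[0,0,0],"slide":[0.008,0,0],"jaw":0},
    {"angular":[0,0,0],"slide":[0.002,0,0],"jaw":0},
    {"angular":[0,0,0],"slide":[0,0,0],"jaw":0},
    {"angular":[0,0,0],"slide":[-0.01,0,0],"jaw":0},
    {"angular":[0,0,0],"slide":[-0.005,0,-0.03],"jaw":0},
    {"angular":[0,0,0],"slide":[0,0,-0.1],"jaw":0.3},
    {"angular":[0,0,0],"slide":[0,0,-0.08],"jaw":0.6},
    {"angular":[0,0,0],"slide":[0,0,0],"jaw":0.68}
  ]
}}

```text
time_s: 26.9
tool_pos: [0.4772, 0.3457, 0.1419]
tool_rot: [-180.0, -0.5, 27.5]
force: [0.6, -0.4, 0.7]
grip_width: 0.0227
grasp_force: 0.0
```

```bash
python3 - <<'E'
from h import *
a=np.radians(27.35);d=np.array([np.cos(a),np.sin(a),0]);n=np.array([-d[1],d[0],0]);s=np.array([.4765,.3441,0])
p=s+.091*d+.001*n; go(p[0],p[1],.10,27.35)
look('w7')
im=cv2.imread('pics/w7.png'); a=im[0:240,96:416]; cv2.imwrite('pics/w7b.png',cv2.resize(a,None,fx=2.5,fy=2.5,interpolation=cv2.INTER_CUBIC))
E
```

```text
pose [0.4772 0.3457 0.1419] [-179.9995   -0.4638   27.4958] turn z 0.0008 slide [0.1793 0.0003 0.0838]
t26.90 [0.4772 0.3457 0.1419] [-179.9995   -0.4638   27.4958] F [ 0.6206 -0.37    0.6612] w 0.022653150472563076 g 0.0
```

View pics/w7b.png

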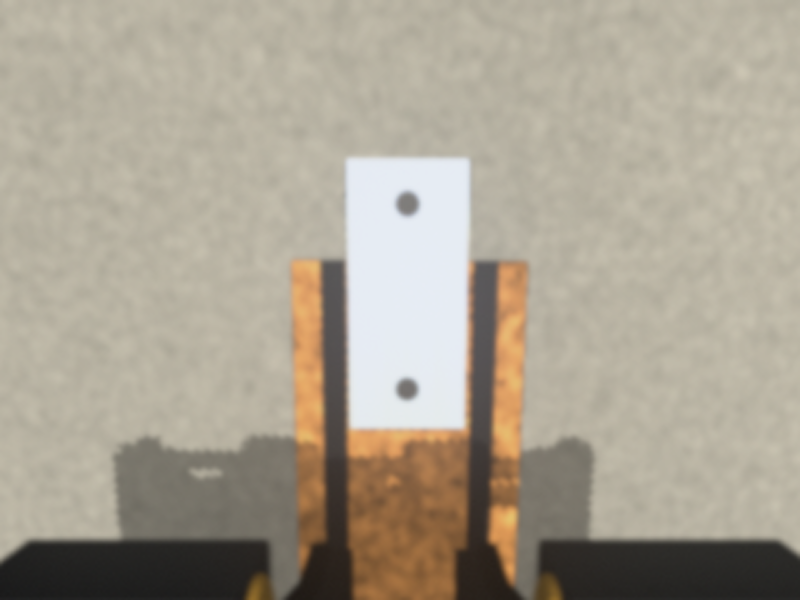

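The shim is still flat in the guide: front edge at row 158 (346 to 470), rear edge at row 429, stand edge at row 262.

```bash
python3 - <<'E'
from h import *
c=info('w7'); f=lambda u,v,z:crop(c,96,0,2.5,u,v,z)
a=np.radians(27.35);d=np.array([np.cos(a),np.sin(a),0]);n=np.array([-d[1],d[0],0]);s=np.array([.4765,.3441,0])
for q in(f(346,158,.036),f(470,158,.036),f(348,429,.036),f(465,429,.036),f(292,262,.03),f(527,262,.03)):print(q,(q-s)@d,(q-s)@n)
E
```

```text
[0.5608 0.4109 0.036 ] 0.10556111260552117 0.02062545028594208
[0.579  0.3759 0.036 ] 0.10565778942859713 -0.018826364884078413
[0.4827 0.3713 0.036 ] 0.017984191947015275 0.021272102557672846
[0.5013 0.3355 0.036 ] 0.018072536671204134 -0.01908510707033325
[0.5237 0.4132 0.03  ] 0.07367969292144916 0.039630590173771046
[0.5601 0.3433 0.03  ] 0.07386523987160976 -0.03915387545610002
```

Emit:
{"fn": "step_arm", "kwargs": {
  "rows": [
    {"angular":[0,0,0],"slide":[0.06,0,0],"jaw":0.72},
    {"angular":[0,0,0],"slide":[0.08,0,0],"jaw":0.72},
    {"angular":[0,0,0],"slide":[0.039,0,0],"jaw":0.72},
    {"angular":[0,0,0],"slide":[0,0,0],"jaw":0.72},
    {"angular":[0,0,0],"slide":[0,0,0.08],"jaw":0.72},
    {"angular":[0,0,0],"slide":[0,0,0.07],"jaw":0.72},
    {"angular":[0,0,0],"slide":[0,0,0],"jaw":0.72},
    {"angular":[0,0,0],"slide":[0,0,0],"jaw":0.72}
  ]
}}

```text
time_s: 27.95
tool_pos: [0.5547, 0.3854, 0.0633]
tool_rot: [-180.0, -0.1, 27.5]
force: [0.9, -0.4, 0.4]
grip_width: 0.0626
grasp_force: 0.0
```

```bash
python3 - <<'E'
from h import *
a=np.radians(27.35);d=np.array([np.cos(a),np.sin(a),0]);n=np.array([-d[1],d[0],0]);s=np.array([.4765,.3441,0])
p=s+.091*d+.001*n; go(p[0],p[1],.026,27.35);print(env.get_obs()['grip_width'])
E
```

```text
pose [0.5547 0.3854 0.0633] [-179.9901   -0.0611   27.5007] turn z 0.0008 slide [ 0.0051 -0.0005  0.0747]
0.06260994151218695
```

Emit:
{"fn": "step_arm", "kwargs": {
  "rows": [
    {"angular":[0,0,0],"slide":[0.004,0,0.03],"jaw":0.72},
    {"angular":[0,0,0],"slide":[0,0,0.03],"jaw":0.72},
    {"angular":[0,0,0],"slide":[0,0,0.012],"jaw":0.72},
    {"angular":[0,0,0],"slide":[0,0,0],"jaw":0.72},
    {"angular":[0,0,0],"slide":[0,0,0],"jaw":0.72}
  ]
}}

```text
time_s: 28.58
tool_pos: [0.5567, 0.3863, 0.0263]
tool_rot: [-180.0, -0.0, 27.5]
force: [0.3, -0.1, 0.0]
grip_width: 0.0628
grasp_force: 0.0
```

Emit:
{"fn": "step_arm", "kwargs": {
  "rows": [
    {"angular":[0,0,0],"slide":[0,0,0],"jaw":0.3},
    {"angular":[0,0,0],"slide":[0,0,0],"jaw":0.3},
    {"angular":[0,0,0],"slide":[0,0,0],"jaw":0.3},
    {"angular":[0,0,0],"slide":[0,0,0],"jaw":0.3},
    {"angular":[0,0,0],"slide":[0,0,0],"jaw":0.3}
  ],
  "newtons": 40
}}

```text
time_s: 29.2
tool_pos: [0.5567, 0.386, 0.0261]
tool_rot: [180.0, -0.0, 27.5]
force: [0.1, 0.5, 0.6]
grip_width: 0.0395
grasp_force: 40.0
```

Emit:
{"fn": "step_arm", "kwargs": {
  "rows": [
    {"angular":[0,0,0],"slide":[0,0,-0.01],"jaw":0.3},
    {"angular":[0,0,0],"slide":[0,0,-0.02],"jaw":0.3},
    {"angular":[0,0,0],"slide":[0,0,-0.03],"jaw":0.3},
    {"angular":[0,0,0],"slide":[0,0,-0.04],"jaw":0.3},
    {"angular":[0,0,0],"slide":[0,0,-0.04],"jaw":0.3},
    {"angular":[0,0,0],"slide":[0,0,-0.02],"jaw":0.3},
    {"angular":[0,0,0],"slide":[0,0,0],"jaw":0.3},
    {"angular":[0,0,0],"slide":[0,0,0],"jaw":0.3}
  ]
}}

```text
time_s: 30.2
tool_pos: [0.5562, 0.3855, 0.1053]
tool_rot: [180.0, 0.1, 27.5]
force: [-0.5, -0.5, -1.5]
grip_width: 0.0394
grasp_force: 40.0
```

```bash
python3 - <<'E'
from h import *
look('s8','scene')
im=cv2.imread('pics/s8.png'); a=im[60:300,110:430]; cv2.imwrite('pics/s8b.png',cv2.resize(a,None,fx=2.5,fy=2.5,interpolation=cv2.INTER_CUBIC))
p=np.array([.615,-.057])+.029*np.array([1,.026]); go(p[0],p[1],.015,1.5)
E
```

```text
t30.20 [0.5562 0.3855 0.1053] [179.9751   0.0758  27.477 ] F [-0.5168 -0.4887 -1.4726] w 0.039425083011093695 g 39.99972939491272
pose [0.5561 0.3855 0.105 ] [179.9782   0.0984  27.4818] turn z 0.1443 slide [0.1526 0.8877 0.18  ]
```

View pics/s8b.png

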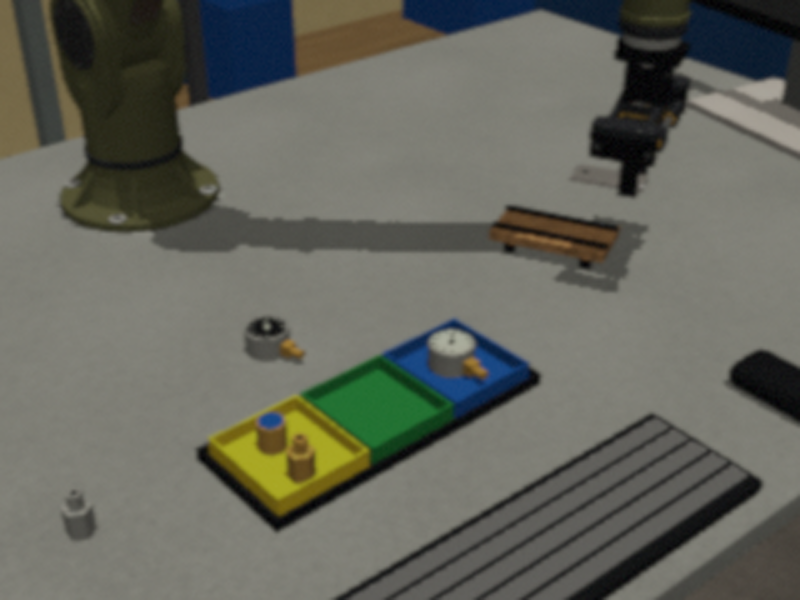

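Emit:
{"fn": "step_arm", "kwargs": {
  "rows": [
    {"angular":[0,0,0.036],"slide":[0,0,0],"jaw":0.3},
    {"angular":[0,0,0.036],"slide":[0,0,0],"jaw":0.3},
    {"angular":[0,0,0.036],"slide":[0,0,0],"jaw":0.3},
    {"angular":[0,0,0.036],"slide":[0,0,0],"jaw":0.3},
    {"angular":[0,0,0],"slide":[0.007,0.04,0],"jaw":0.3},
    {"angular":[0,0,0],"slide":[0.0125,0.07,0],"jaw":0.3},
    {"angular":[0,0,0],"slide":[0.0125,0.07,0],"jaw":0.3},
    {"angular":[0,0,0],"slide":[0.0125,0.07,0],"jaw":0.3},
    {"angular":[0,0,0],"slide":[0.0125,0.07,0],"jaw":0.3},
    {"angular":[0,0,0],"slide":[0.0125,0.07,0],"jaw":0.3}
  ]
}}

```text
time_s: 31.5
tool_pos: [0.5967, 0.1886, 0.1055]
tool_rot: [179.9, 0.0, 1.6]
force: [0.7, 1.2, -1.4]
grip_width: 0.0394
grasp_force: 40.0
```

Emit:
{"fn": "step_arm", "kwargs": {
  "rows": [
    {"angular":[0,0,0],"slide":[0.0125,0.07,0],"jaw":0.3},
    {"angular":[0,0,0],"slide":[0.0125,0.07,0],"jaw":0.3},
    {"angular":[0,0,0],"slide":[0.0125,0.07,0],"jaw":0.3},
    {"angular":[0,0,0],"slide":[0.0125,0.07,0],"jaw":0.3},
    {"angular":[0,0,0],"slide":[0.0125,0.07,0],"jaw":0.3},
    {"angular":[0,0,0],"slide":[0.0125,0.07,0],"jaw":0.3},
    {"angular":[0,0,0],"slide":[0.008,0.07,0],"jaw":0.3},
    {"angular":[0,0,0],"slide":[0,0,0],"jaw":0.3},
    {"angular":[0,0,0],"slide":[0,0,0],"jaw":0.3},
    {"angular":[0,0,0],"slide":[0,0,0],"jaw":0.3}
  ]
}}

```text
time_s: 32.75
tool_pos: [0.6444, -0.0502, 0.106]
tool_rot: [-180.0, 0.0, 1.7]
force: [0.1, 0.3, -0.8]
grip_width: 0.0393
grasp_force: 40.0
```

```bash
python3 - <<'E'
from h import *
go(.645,-.0565,.016,1.5); print(env.get_obs()['grip_width'])
look('w9')
im=cv2.imread('pics/w9.png'); a=im[0:240,96:416]; cv2.imwrite('pics/w9b.png',cv2.resize(a,None,fx=2.5,fy=2.5,interpolation=cv2.INTER_CUBIC))
E
```

```text
pose [ 0.6444 -0.0502  0.106 ] [-179.9614    0.0128    1.7167] turn z 0.0012 slide [0.0008 0.0126 0.18  ]
0.03930821513431724
t32.75 [ 0.6444 -0.0502  0.106 ] [-179.9614    0.0128    1.7167] F [ 0.1291  0.3161 -0.7703] w 0.03930821513431724 g 39.99981701374054
```

View pics/w9b.png

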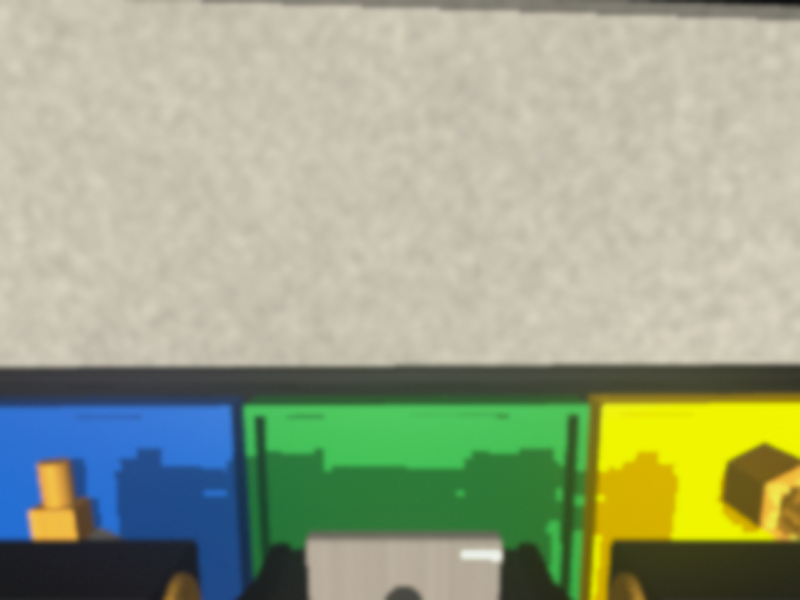

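The shim is held level over green. The divider tops are at columns 243 and 592, and the far rim is at row 402.

```bash
python3 - <<'E'
from h import *
c=info('w9'); f=lambda u,v,z:crop(c,96,0,2.5,u,v,z)
for q in((243,402,.028),(592,398,.028),(306,536,.118),(502,536,.118)):print(f(*q))
E
```

```text
[0.6721 0.0009 0.028 ]
[ 0.6765 -0.1058  0.028 ]
[ 0.6605 -0.0291  0.118 ]
[ 0.6617 -0.0683  0.118 ]
```

Emit:
{"fn": "step_arm", "kwargs": {
  "rows": [
    {"angular":[0,0,0],"slide":[0,0.008,0],"jaw":0.3},
    {"angular":[0,0,0],"slide":[0,0,0.05],"jaw":0.3},
    {"angular":[0,0,0],"slide":[0,0,0.06],"jaw":0.3},
    {"angular":[0,0,0],"slide":[0,0,0.04],"jaw":0.3},
    {"angular":[0,0,0],"slide":[0,0,0.02],"jaw":0.3},
    {"angular":[0,0,0],"slide":[0,0,0],"jaw":0.3},
    {"angular":[0,0,0],"slide":[0,0,0],"jaw":0.3},
    {"angular":[0,0,0],"slide":[0,0,0],"jaw":0.3}
  ]
}}

```text
time_s: 33.8
tool_pos: [0.6457, -0.0558, 0.0221]
tool_rot: [180.0, -0.1, 1.6]
force: [-1.0, 0.1, 0.1]
grip_width: 0.0391
grasp_force: 40.0
```

Emit:
{"fn": "step_arm", "kwargs": {
  "rows": [
    {"angular":[0,0,0],"slide":[0,0,0.008],"jaw":0.3},
    {"angular":[0,0,0],"slide":[0,0,0.007],"jaw":0.3},
    {"angular":[0,0,0],"slide":[0,0,0],"jaw":0.3},
    {"angular":[0,0,0],"slide":[0,0,0],"jaw":0.3}
  ]
}}

```text
time_s: 34.3
tool_pos: [0.6449, -0.0558, 0.0135]
tool_rot: [180.0, 0.0, 1.6]
force: [0.3, 0.2, -1.0]
grip_width: 0.0393
grasp_force: 40.0
```

Emit:
{"fn": "step_arm", "kwargs": {
  "rows": [
    {"angular":[0,0,0],"slide":[0,0,0],"jaw":0.65},
    {"angular":[0,0,0],"slide":[0,0,0],"jaw":0.65},
    {"angular":[0,0,0],"slide":[0,0,0],"jaw":0.65},
    {"angular":[0,0,0],"slide":[0,0,0],"jaw":0.65},
    {"angular":[0,0,0],"slide":[0,0,-0.03],"jaw":0.65},
    {"angular":[0,0,0],"slide":[0,0,-0.08],"jaw":0.65},
    {"angular":[0,0,0],"slide":[0,0,-0.1],"jaw":0.65},
    {"angular":[0,0,0],"slide":[-0.1,0,-0.06],"jaw":0.65},
    {"angular":[0,0,0],"slide":[-0.1,0,-0.06],"jaw":0.65},
    {"angular":[0,0,0],"slide":[0,0,0],"jaw":0.65}
  ]
}}

```text
time_s: 35.55
tool_pos: [0.5443, -0.0589, 0.1828]
tool_rot: [179.8, -0.3, 1.5]
force: [0.1, -0.4, 0.4]
grip_width: 0.0566
grasp_force: 0.0
```

Emit:
{"fn": "step_arm", "kwargs": {
  "rows": [
    {"angular":[0,0,0],"slide":[0,0,0],"jaw":0.65},
    {"angular":[0,0,0],"slide":[0,0,0],"jaw":0.65},
    {"angular":[0,0,0],"slide":[0,0,0],"jaw":0.65}
  ]
}}

```text
time_s: 35.92
tool_pos: [0.5451, -0.0582, 0.1775]
tool_rot: [-179.9, 0.1, 1.6]
force: [-0.1, 0.8, 0.5]
grip_width: 0.0564
grasp_force: 0.0
```

```bash
python3 - <<'E'
from h import *
look('w10')
cv2.imwrite('pics/w10b.png',cv2.resize(cv2.imread('pics/w10.png'),(800,600),interpolation=cv2.INTER_CUBIC))
E
```

```text
t35.92 [ 0.5451 -0.0582  0.1775] [-179.9262    0.0911    1.59  ] F [-0.0615  0.8465  0.5416] w 0.05637292302144371 g 0.0
```

View pics/w10b.png

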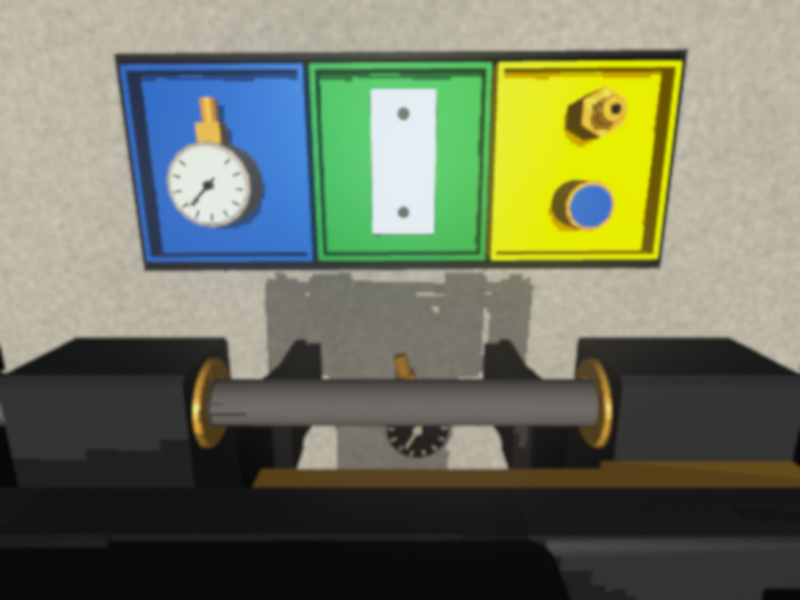

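All parts are in place: the white gauge in blue at (209,185), the shim flat in green at (403,163), and the adapter (605,110) and plug (590,205) upright in yellow. The gripper is clear, so I'm handing in.

```bash
python3 -c "
from cell import env
print(env.sign_off())"
```

```text
the job is handed in; nothing more can be done
None
```

The tray is packed and the job is handed in at about 36 s of the 128 s: white gauge face up in blue, brass adapter and plug upright in yellow, shim flat in green, and both look-alikes never touched; the hand-in returned no verdict.

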